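Lock the mess tin down with the sprung retaining bar

ROBOT

A 7-joint arm with a two-finger parallel gripper is mounted at the origin on the work surface. World frame = base frame: x ahead of the robot, y to its left, z up, the work surface at z = 0. Lengths are in m, angles in rad, forces in N, time in s.
With the tool pointing down it reaches from about 0.425 to 0.925 m from the base axis. Payload 6.8 kg.
Tool frame: the origin (TCP) lies at the very end of the fingers, on their centre line; the grasp point (between the pads) lies bot.grip_depth behind it (bot.grip_depth is the distance from the TCP to the grasp point, in m); z points along the fingers, y is the direction in which the jaws open and shut (so a half turn about z gives the same grasp; the last joint's range is limited). The gripper opens to 85 mm and grips with 20 to 120 N. Pads are 22 mm wide; open, the fingers measure 114 mm over their backs; the gripper's body (76 mm by 85 mm) begins 54 mm behind the grasp point. The pads swing forward as they close: fully open they stand 13 mm farther back than shut.
Start: joints at [-1.31, 0.477, 0.022, 1.555, -0.011, 1.109, -0.083], TCP at [0.243, 0.63, 0.231] pointing down, gripper open.
Joint ranges: [-2.96, 2.96], [-0.34, 2.1], [-1.41, 1.46], [0.24, 2.44], [-1.37, 4.51], [0.17, 1.92], [-2.96, 2.96]. Speed limits (rad/s): [2.39, 2.39, 3.14, 3.14, 3.14, 3.14, 3.14].

INTERFACE

Orientations are given as [roll, pitch, yaw] about the fixed x, y, z axes, in that order (R = Rz(yaw) Ry(pitch) Rx(roll)).
In Python, from rig import monitor, imaging, order, bot gives the robot as it stands.
- The arm moves only by the tool servo_tool, never from a script. Its argument "rows" is a list of rows, each a list of 3 entries, a list of its own where there are three numbers: the shift along the tool's x, y, z in mm, then the turn about the tool's z in degrees, then the closure in counts, from 0 (fully open) to 255 (shut). In form: [[[dx, dy, dz], turn, hand], ...]. A call has 1 to 12 rows; each row is the pose to reach, as a shift and turn from the pose commanded when the call began, along the tool's axes at that moment; what a row does not reach only later rows make up. A row lasts 1/12 s, in which the tool goes at most 41.7 mm and 7.16 degrees, less where a joint would pass 70% of its speed; a pose out of reach is approached as far as the arm can. A call with a gripper value outside its range is refused whole. The fingers move at their own pace and stop on an object; "force" is the grip in N (left out, the last holds). Time passes only in rows, so rows that repeat a pose let the fingers close. It gives the time, the measured TCP pose, the force and the opening at its end, in the units of the state.
- monitor.read_state(): the state, without advancing time (a new reading comes with each control period).
- imaging.capture(name): name is "scene" or "top" or "wrist"; returns a dict with "image" (480x640x3 uint8, red, green, blue), "depth" (480x640 float32, m along the optical axis (not along the pixel's ray), 0 where there is no reading), "K" (3x3 intrinsics, pixels), "R" (3x3) and "t" (3): a world point X has camera coordinates R X + t. Camera axes: x right, y down, z forward; pixel columns grow to the right and rows downward; lengths in m; the calibration is good to about 2 mm. A picture is of the moment at which its call begins.
- order.hand_in(): hands the job in, once; it reports no verdict.
Trained networks look in the newest picture that a camera, given by its name, has taken for a name from the list of things; names that differ only in an ending like _2 or _b are one class to them, and where a whole thing is asked for, a point or a joint stands for the part that bears it (a point fixed in the world has none). Each returns a list of dicts, best first, with "score" (0 to 1); they miss things now and then, are a little off and sometimes report something else, mostly with a low value. They report only what shows in the picture. A call takes as long as a camera call.
- imaging.search_frame(label, camera): "box" ([left, top, width, height] in pixels, round what is visible of it).
- imaging.trace(label, camera): "pixels" (480x640 bool, what is visible of it) and "box" ([left, top, width, height] in pixels, round what is visible of it).
- imaging.place_of(label, camera): "point" ([column, row] in pixels: a listed point, or the origin of a listed thing).
The state is a dict: "clock": time; "qpos": joint angles; "joint_velocities": joint speeds; "effort": joint torques, N m; "tcp_pos": TCP position; "tcp_rot": TCP orientation; "force": force on the tool from outside, world axes, zero at the start; "wrist_torque": the same for the moment, N m; "opening": opening from 0.0 (shut) to 1.0 (fully open).
Only numpy, scipy, OpenCV 4.12 (cv2) and the standard library are available. Lean on these libraries where they do the work, as an engineer would, in place of code of your own. Each camera call takes 0.05 s, during which the arm holds its last target.

TASK

Make the mess tin safe for the drive: lay the loose retaining bar across the two uprights of its dock, above the tin. With the wide heel end held high, slip the narrow tongue under the roof of the closed keeper, push it in against the spring gently until you feel the hard stop, lower the heel into the open fork and let the spring slide it back under the fork's lip until it stands against the end wall. Let go of the bar with it lying level and locked, and leave the tin and everything else standing where it is.

Things in the scene. Friction and masses are not known exactly. Their poses are not given: they have to be found in the camera images.
- dock: Fixed travel dock: plywood base 130 x 310 x 8 mm (x, y, z). Origin: centre of its underside, z up; place and yaw vary. On it two dark steel uprights, roofed keeper at +y, open fork at -y, joined as one stiff carriage, clamped up to 12 mm either way along dock y; this shift is not measured. Each has a flat seat at z = 70 mm. Pushing the tongue in with over 30 N spoils it.
- keeper (a point): Point of the dock where the middle of the keeper's seat edge, at its mouth, stands with no shift (dock 0, 95, 70 mm). The keeper is a tunnel open to -y: 23 mm wide, 15 mm from seat to roof; roof 6 mm thick, upright 50 mm wide, 40 mm deep.
- fork (a point): Point of the dock where the foot of the fork's end wall stands with no shift (dock 0, -124, 70 mm). Fork open above and to +y, 40 mm between its side cheeks, 60 mm outside. From the wall a fixed lip overhangs the seat by 7 mm: underside 9 mm, top 14 mm above the seat. The heel passes it only with the plunger pressed to within 3 mm of its stop.
- plunger (a joint): Spring plunger hidden in the keeper, travel in m: 0 free, its face 18 mm in from the mouth; 0.013 pressed to its hard stop. Pushes to -y with about 4 N at first, 7 N at the end. With the bar locked it reads 0.003, and the bar's origin then lies at dock x = 0, y = -4 mm plus the shift, z = 70 mm, bar y along dock y.
- bar: Loose retaining bar 240 mm long, 0.1 to 0.21 kg, lying right side up on the counter. Origin: middle of the underside; y towards the tongue, z up; balances near the origin. Middle part y = -78 to 78 mm: dark steel 20 mm wide, 12 mm thick, with a wooden grip block on top, flush at its sides, y = -35 to 35, up to z = 30 mm. All ends are level with the underside.
- bar_grip (a point): Where to grasp, across the bar's x, 20 mm wide: on the bar's middle 23 mm above its underside.
- bar_tip (a point): Tongue end: centre of the lower edge of its end face (bar 0, 120, 0 mm). The tongue is 42 mm long, 14 mm wide, 5 mm thick. With the heel raised about 8 degrees it goes fully into the keeper.
- bar_heel (a point): Heel end: centre of the lower edge of its end face (bar 0, -120, 0 mm). The heel is 42 mm long, 6 mm thick, 20 mm wide, its last 20 mm widened to 32 mm (too wide for the keeper).
- tin: lidded aluminium mess tin 109 x 154 mm, 53 mm high, 0.35 kg, loose on the dock's base between the uprights, its top 61 mm above the counter (9 mm under the locked bar); origin at the centre of its underside. To be left alone.
- bowl: green melamine bowl, 144 mm across, 55 mm high; origin under its centre; bystander
- jar: glass spice jar with a twist cap, 44 mm across, 95 mm high; origin under its centre; bystander
- mug: white mug, 80 mm across, 80 mm high, handle at its +y; origin under its centre; bystander
- strainer: steel tea strainer, cup 66 mm across and 24 mm high with a flat handle reaching 141 mm from the origin along its +y; origin under the cup; bystander
- spoon: steel spoon lying along its x; bystander
- can: food can, 74 mm across, 100 mm high; origin under its centre; bystander

How it is judged:
On the way, in this order (a step that is already met when the one before it is completed fails the run):
1. the bar is lifted clear of the counter (height (world z) of bar above 0.05 m), for 0.1 s.
2. the tongue is in the keeper under its roof, on the spring, with the heel still above the fork's lip (value of joint plunger above 0.002 m and y of bar_tip in the frame of dock above 0.095 m and z of bar_tip in the frame of dock between 0.067 and 0.08 m and x of bar_tip in the frame of dock between -0.012 and 0.012 m and z of bar_heel in the frame of dock above 0.084 m), for 0.05 s.
At the end, for the whole second after the job is handed in: Bar at rest, level within 0.06 rad: tongue in the keeper on its seat (within 5 mm) and on the plunger, heel at most 4.5 mm above the fork's seat and at least 2.5 mm under its lip (plunger at 0.5 to 7.5 mm); tin upright in the dock, moved less than 15 mm (value of joint plunger between 0.0005 and 0.0075 m and y of bar_tip in the frame of dock above 0.095 m and z of bar_tip in the frame of dock between 0.067 and 0.075 m and x of bar_tip in the frame of dock between -0.012 and 0.012 m and y of bar_heel in the frame of dock below -0.108 m and z of bar_heel in the frame of dock between 0.067 and 0.0745 m and x of bar_heel in the frame of dock between -0.02 and 0.02 m and angle between bar's own z axis and vertical below 0.06 rad and linear speed of bar below 0.02 m/s and distance of tin from where it was at the start of the episode below 0.015 m and angle between tin's own z axis and vertical below 0.1 rad); the robot touches nothing.
It fails at once if the tongue is forced: bar and dock pressed together with more than 30 N while the heel is above the lip (contact force between bar and dock above 30 N and z of bar_heel in the frame of dock above 0.0845 m).
It fails at once if the mess tin is shoved more than 15 mm (distance of tin from where it was at the start of the episode above 0.015 m).
It fails at once if another thing on the counter is moved more than 30 mm or knocked over (distance of any of bowl, jar, mug, strainer, spoon, can from where it was at the start of the episode above 0.03 m or angle between any of bowl, jar, mug, strainer, spoon, can's own z axis and vertical above 0.5 rad).
It also fails if it takes over 45 s, if anything falls off the work surface, if the arm or the gripper's body presses on something with over 40 N, if the wrist force passes 120 N, or if a joint passes its speed limit or range.

## Working session

There is one attempt and no reset: what is moved stays moved. The work goes in short steps, Python scripts to look and compute and a tool call to move; the robot and the scene stay as the last step left them, time stands still between calls to the robot, and variables do not carry over. Pictures are saved under pics/ and viewed, and the job is handed in when it is done.

Besides the shell and the picture viewer there is one more tool, called after "Request:" in YAML: its name, and indented under it one key for each argument. servo_tool: Moves the arm, as the interface text tells. Its arguments: {"type":"object","properties":{"rows":{"type":"array"},"force":{"type":"number"}},"required":["rows"]}

```bash
ls; mkdir -p pics; python3 - <<'E'
from rig import monitor, imaging, order, bot
import cv2,numpy as np
s=monitor.read_state(); print(s); print(bot.grip_depth)
for c in ["scene","top","wrist"]:
    r=imaging.capture(c); cv2.imwrite(f"pics/{c}0.png",r["image"][:,:,::-1]); np.savez(f"{c}0.npz",**{k:np.array(v) for k,v in r.items()})
    print(c,r["K"].tolist(),r["R"].tolist(),r["t"].tolist())
    for n in ["dock","keeper","fork","bar","bar_grip","bar_tip","bar_heel","tin"]:
        o=imaging.place_of(n,c)[:2]; print(c,n,[(np.round(a["point"],1).tolist(),round(a["score"],2)) for a in o])
print(monitor.read_state()["clock"])
E
```

```text
pics
{'clock': 0.0, 'qpos': array([-1.31010555,  0.47777097,  0.02237383,  1.55648344, -0.0115037 ,
        1.10930312, -0.08310236]), 'joint_velocities': array([ 1.57592321e-03,  9.22543496e-04,  9.27606460e-05,  1.97857215e-03,
       -5.73170514e-04, -5.65011817e-04, -8.88784736e-04]), 'effort': array([-4.58142003e-04, -5.96446145e+01,  1.60819240e+00, -2.81199700e+01,
        1.25498255e-02,  9.34605167e-03,  9.61676221e-06]), 'tcp_pos': array([0.24314412, 0.62903481, 0.23033241]), 'tcp_rot': array([-3.13976241e+00,  1.48455033e-04,  2.77278899e+00]), 'force': array([-0.08270203,  0.01655696, -0.82177253]), 'wrist_torque': array([ 0.03122723,  0.00990808, -0.0244603 ]), 'opening': 0.9983097792305238}
0.0187
scene [[503.333292692776, 0.0, 319.7358656233447], [0.0, 503.333292692776, 235.98270563887885], [0.0, 0.0, 1.0]] [[-0.4255485489016963, 0.9048033094013098, -0.015472679926194315], [0.788450096236461, 0.36232512302828623, -0.4970582973527878], [-0.44413385175234693, -0.22372187313487063, -0.867579186707847]] [0.23361843312510544, -0.42371624106324957, 1.4507334091849344]
scene 
[... 809 characters left out ...]
242.2], 0.73)]
top bar [([304.1, 245.7], 0.67), ([424.5, 265.2], 0.56)]
top bar_grip [([431.9, 259.0], 0.78)]
top bar_tip [([408.4, 219.2], 0.76)]
top bar_heel [([445.3, 308.1], 0.66)]
top tin []
wrist [[392.7803836116276, 0.0, 316.4858745359125], [0.0, 392.7803836116276, 245.24405098008722], [0.0, 0.0, 1.0]] [[0.3603436355375775, 0.9328187628781363, 0.0012727725904005465], [0.8882708041073196, -0.34355094261135743, 0.3048732989315171], [0.28482879576703574, -0.10872858618299656, -0.9523920682410942]] [-0.6759214136575846, -0.039613564474641774, 0.37918435520487925]
wrist dock []
wrist keeper []
wrist fork []
wrist bar []
wrist bar_grip []
wrist bar_tip []
wrist bar_heel []
wrist tin []
1.35
```

View pics/top0.png

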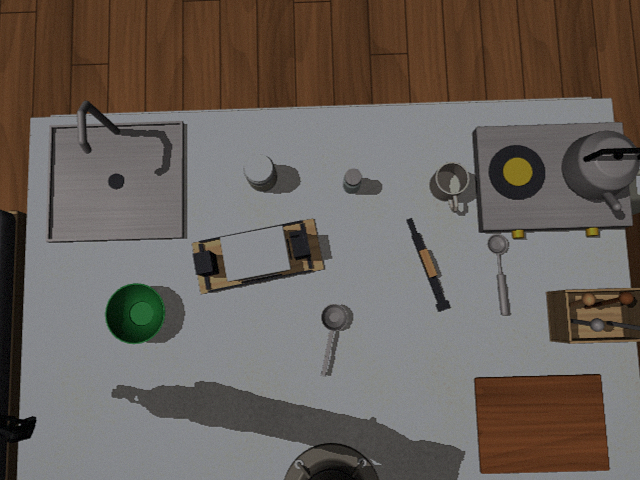

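View pics/scene0.png

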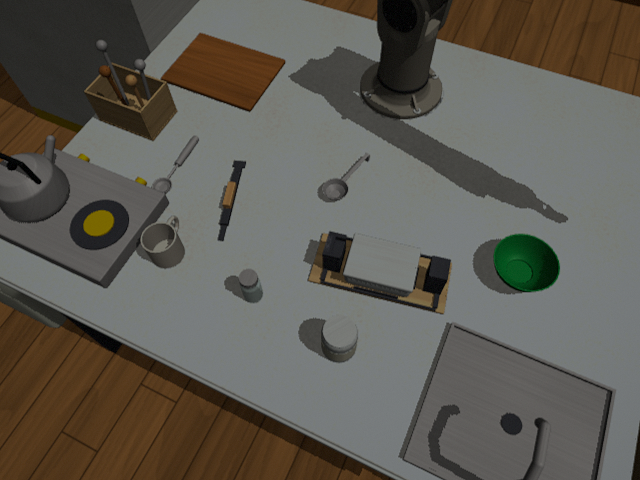

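```bash
cat > h.py <<'E'
import numpy as np,cv2
def load(f): return dict(np.load(f))
def bp(r,u,v,z=None,d=None):
    K,R,t=r["K"],r["R"],r["t"]
    ray=np.array([(u-K[0,2])/K[0,0],(v-K[1,2])/K[1,1],1.])
    C=-R.T@t; w=R.T@ray
    if z is not None: return C+w*(z-C[2])/w[2]
    return C+w*d
def cloud(r):
    K,R,t=r["K"],r["R"],r["t"]; D=r["depth"]
    v,u=np.mgrid[:480,:640]
    P=np.stack([(u-K[0,2])/K[0,0]*D,(v-K[1,2])/K[1,1]*D,D],-1)
    return (P-t)@R
def proj(r,X):
    c=r["R"]@np.asarray(X)+r["t"]; p=r["K"]@c; return p[:2]/p[2]
E
python3 - <<'E'
from h import *
r=load("top0.npz"); s=load("scene0.npz")
for n,u,v,z in [("keeper",213.8,260.5,.07),("fork",305.2,242.2,.07),("grip",431.9,259,.03),("tip",408.4,219.2,0),("heel",445.3,308.1,0)]: print(n,bp(r,u,v,z=z).round(3))
for n,u,v,z in [("fork",327.9,247.2,.07),("heel",243,159.5,0),("tip",219.8,236.4,0),("grip",225.7,193.4,.023)]: print("s",n,bp(s,u,v,z=z).round(3))
for nm,q,b in [("top",r,(180,205,340,305)),("topb",r,(390,205,470,320)),("sc",s,(295,220,465,320))]:
    x0,y0,x1,y1=b; k=min(800/(x1-x0),600/(y1-y0)); k=int(k)
    im=cv2.resize(q["image"][y0:y1,x0:x1,::-1],None,fx=k,fy=k,interpolation=cv2.INTER_CUBIC); im=np.clip(im.astype(float)*1.5,0,255).astype(np.uint8); print(nm,k)
    cv2.imwrite(f"pics/{nm}_z.png",im)
P=cloud(r); 
h=P[...,2]
for v in range(225,290,4): print(v,(h[v,190:330:5]*1000).astype(int))
E
```

```text
keeper [0.553 0.26  0.07 ]
fork [0.59  0.043 0.07 ]
grip [ 0.544 -0.262  0.03 ]
tip [ 0.649 -0.215  0.   ]
heel [ 0.425 -0.293  0.   ]
s fork [0.594 0.042 0.07 ]
s heel [ 0.413 -0.288  0.   ]
s tip [ 0.641 -0.223  0.   ]
s grip [ 0.538 -0.263  0.023]
top 5
topb 5
sc 4
225 [ 0  3  0 -2  0 -2  5 -2  0  4  0  1  0 -4 -1 -2  0  0 15 16  8  3 19  9
  5  1 -1  0]
229 [ 3  1  1  0  0 -2  0  3 -1  4  0  6  3  5 60 61 63 61 62  8  8  8 14  8
 10  6  2 -3]
233 [   3    1   -3   -1    7    0    0 1365    1    1   59   62   61   64
   59   62   62   60   60   10   87   84   83   85    7   10   -7   -1]
237 [ 0 -5  1 -3  3  5 60 62 56 62 60 65 59 62 66 56 62 60 59  9 67 70 84 80
  6 12 -2 -2]
241 [ 1  1 13 14  7  6 63 62 66 59 60 64 61 65 58 61 61 62 62 53  4 66 84 85
 10  2  6  0]
245 [-1  9 12  6  4 11 13 55 63 60 65 59 58 65 64 58 66 60 64 59  8 69 70 85
 11  3  0  0]
249 [ 5  5 17  8  3  4  7 63 58 56 62 62 60 61 64 62 62 61 61 61  5 70 68 81
  5 16  1 -1]
253 [-1 91 90 93 83  8  5 57 61 61 62 60 59 64 66 59 56 57 64 65 22 81 85 87
  9  5  4  0]
257 [ 0 95 88 91 82 16 13 67 61 62 63 61 60 61 64 62 63 62 62 63 21 72 55 32
 10  8  7  3]
261 [ 4 91 94 91 92 30  5 65 62 61 60 57 63 63 62 59 63 60 57 63  0 11  9  7
 17  9 11  1]
265 [-1 92 94 93 88 39  8 59 56 60 63 66 59 65 59 63 61 62 62 63 11  7  6 10
 22  7 10 -1]
269 [ 3 91 91 90 95 52 10 61 56 62 59 60 61 59 61 62 59 56 61 65  7  8 11  6
 11  4  8 -2]
273 [ 0  1 92 81 58 29  7 56 67 60 66 59 61 57 63 60 58 36  7  9 12 15 11 -3
 -1 -3  2 -4]
277 [ 0  0  6 11  8  5  6 10 61 63 65 58 55 32 37 22 11 15 17  2  1  1  0  4
 -3 -3  0  1]
281 [-2  0  7 14 -1  6  4 10  6 10 10 18 14 15 12  3 -2  1  0 -1  2 -3 -2  0
  1  4  0  0]
285 [ 0  1 10 16  9  5  5  8 12 15 15 -2  0  0  0  0  4  4  2  2 -1 -3 -4  2
  2  3  1  4]
289 [ 2 -2  8  8 14 16 14 -2  2  2  3  0  3  0 -1 -1  3  0  2  3 -3 -1 -2  6
  2  1  0 -2]
```

View pics/top_z.png

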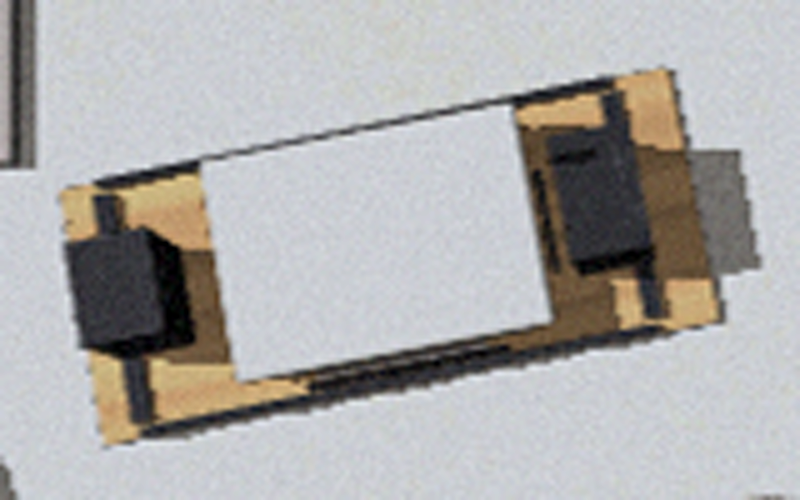

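View pics/topb_z.png

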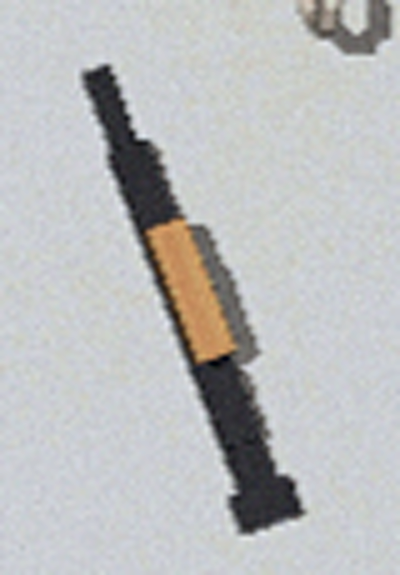

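View pics/sc_z.png

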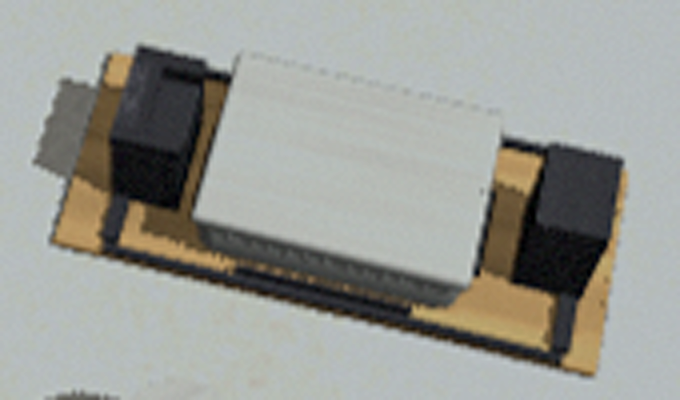

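```bash
cat >> h.py <<'E'
from scipy.spatial.transform import Rotation as Ro
def toolR(s): return Ro.from_euler('xyz',s["tcp_rot"]).as_matrix()
def delta(s,dw): return (toolR(s).T@np.asarray(dw)*1000).round(1)
E
python3 - <<'E'
from h import *
from rig import monitor
s=monitor.read_state(); w=load("wrist0.npz")
C=-w["R"].T@w["t"]; T=toolR(s)
print("cam in tool",T.T@(C-s["tcp_pos"]),"axis in tool",T.T@w["R"][2], "right",T.T@w["R"][0]); 
print(delta(s,np.array([.54,.15,.25])-s["tcp_pos"]))
t=load("top0.npz");P=cloud(t)
m=P[...,2]; print("stove",np.median(m[140:220,478:490]))
E
```

```text
cam in tool [ 0.07799615  0.00042064 -0.14276205] axis in tool [-0.30488311  0.00125875  0.95238895] right [ 2.04591119e-04  9.99999190e-01 -1.25617747e-03]
[-449.6 -340.4  -18.7]
stove 0.04478878656848588
```

Request:
servo_tool:
  rows:
    - [[-449,-340,5],0,0]
    - [[-449,-340,10],0,0]
    - [[-449,-340,15],0,0]
    - [[-449,-340,20],0,0]
    - [[-449,-340,20],0,0]
    - [[-449,-340,20],0,0]
    - [[-449,-340,20],0,0]
    - [[-449,-340,20],0,0]
    - [[-449,-340,20],0,0]
    - [[-449,-340,20],0,0]
    - [[-449,-340,20],0,0]
    - [[-449,-340,20],0,0]
  force: 20

```text
clock: 2.35
tcp_pos: [0.507, 0.2029, 0.2142]
tcp_rot: [3.141, 0.0, 2.773]
force: [1.0, 0.9, 0.2]
opening: 1.006
```

Request:
servo_tool:
  rows:
    - [[-30,0,0],0,0]
    - [[-30,0,0],0,0]
    - [[-30,0,0],0,0]
    - [[-30,0,0],0,0]
    - [[-30,0,0],0,0]
    - [[-30,0,0],0,0]

```text
clock: 2.85
tcp_pos: [0.5331, 0.1953, 0.2138]
tcp_rot: [3.141, -0.001, 2.775]
force: [-0.4, -0.7, -0.6]
opening: 1.003
```

```bash
python3 - <<'E'
from rig import monitor, imaging
import cv2,numpy as np
from h import *
s=monitor.read_state(); print(s["clock"],s["tcp_pos"],s["tcp_rot"],s["joint_velocities"].round(3),s["force"])
r=imaging.capture("wrist"); cv2.imwrite("pics/w1.png",np.clip(r["image"][:,:,::-1]*1.4,0,255).astype(np.uint8)); np.savez("w1.npz",**{k:np.array(v) for k,v in r.items()})
for n in ["dock","keeper","fork","tin"]:
    o=imaging.place_of(n,"wrist")[:2]; print(n,[(np.round(a["point"],1).tolist(),round(a["score"],2),bp(r,*a["point"],z={"dock":0,"tin":.008}.get(n,.07)).round(4)) for a in o])
E
```

```text
2.85 [0.53313173 0.1952859  0.21384562] [ 3.14132657e+00 -5.92999585e-04  2.77542147e+00] [ 0.002 -0.001  0.006 -0.002  0.002 -0.001 -0.   ] [-0.40230981 -0.65778653 -0.62557007]
dock []
keeper [([403.6, 223.6], 0.66, array([0.5537, 0.2585, 0.07  ]))]
fork []
tin [([300.5, 260.2], 0.76, array([0.5731, 0.1648, 0.008 ]))]
```

View pics/w1.png

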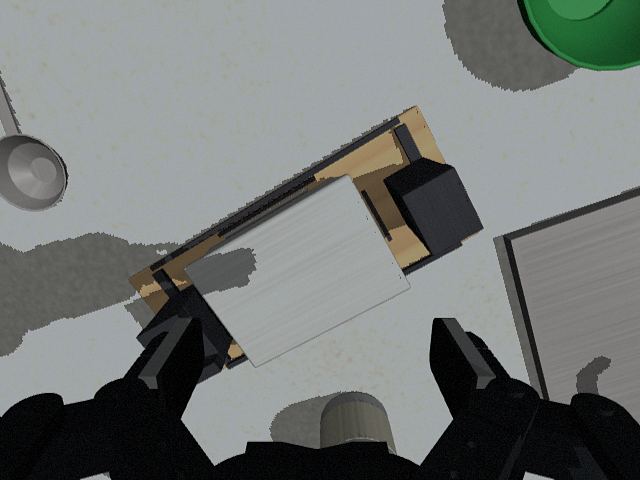

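Request:
servo_tool:
  rows:
    - [[-40,-30,-10],0,0]
    - [[-80,-50,-20],0,0]
    - [[-80,-50,-20],0,0]
    - [[-80,-50,-20],0,0]
    - [[-80,-50,-20],0,0]
    - [[-80,-50,-20],0,0]

```text
clock: 3.6
tcp_pos: [0.5899, 0.1196, 0.2334]
tcp_rot: [3.141, -0.001, 2.774]
force: [-0.7, 0.6, -0.6]
opening: 1.001
```

```bash
python3 - <<'E'
from rig import monitor, imaging
import cv2,numpy as np
from h import *
s=monitor.read_state(); print(s["clock"],s["tcp_pos"],s["tcp_rot"],s["joint_velocities"].round(3),s["force"])
r=imaging.capture("wrist"); cv2.imwrite("pics/w2.png",np.clip(r["image"][:,:,::-1]*1.6,0,255).astype(np.uint8)); np.savez("w2.npz",**{k:np.array(v) for k,v in r.items()})
for n in ["dock","keeper","fork","tin"]:
    o=imaging.place_of(n,"wrist")[:2]; print(n,[(np.round(a["point"],1).tolist(),round(a["score"],2),bp(r,*a["point"],z={"dock":0,"tin":.008}.get(n,.07)).round(4)) for a in o])
E
```

```text
3.6 [0.5898821  0.11962244 0.23339074] [ 3.14143299e+00 -1.32363728e-03  2.77405612e+00] [-0.012 -0.003 -0.01   0.004  0.001 -0.     0.001] [-0.68867303  0.62472013 -0.55884671]
dock []
keeper [([476.8, 113.0], 0.78, array([0.5555, 0.2607, 0.07  ]))]
fork [([231.5, 252.1], 0.78, array([0.5891, 0.0459, 0.07  ]))]
tin [([353.9, 167.4], 0.71, array([0.569 , 0.1657, 0.008 ]))]
```

View pics/w2.png

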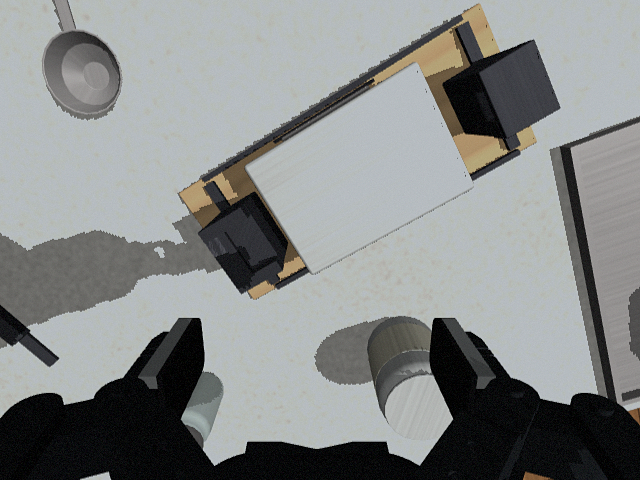

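```bash
python3 - <<'E'
from h import *
r=load("w2.npz"); im=r["image"][:,:,::-1]
a=cv2.resize(im[20:160,430:570],None,fx=4,fy=4,interpolation=cv2.INTER_CUBIC)
b=cv2.resize(im[180:310,170:310],None,fx=4,fy=4,interpolation=cv2.INTER_CUBIC)
for n,x in (("a",a),("b",b)): cv2.imwrite(f"pics/z2{n}.png",(np.clip((x/255.)**0.5,0,1)*255).astype(np.uint8))
P=cloud(r); x,y,z=P[...,0],P[...,1],P[...,2]
# keeper roof points
m=(z>.085)&(z<.1)&(y>.2)&(x>.48)&(x<.63)&(r["depth"]>0); m[300:]=0
f=(z>.079)&(z<.09)&(y<.1)&(y>.0)&(x>.5)&(x<.68); f[300:]=0
t=(z>.05)&(z<.068)&(y>.05)&(y<.25)&(x>.48)&(x<.66); t[290:]=0
st=(z>.062)&(z<.076)&(y<.1)&(y>.0)&(x>.5)&(x<.68); st[300:]=0
for n,k in (("roof",m),("forktop",f),("tin",t),("seat",st)):
    k=cv2.morphologyEx(k.astype(np.uint8),cv2.MORPH_OPEN,np.ones((3,3)))>0
    Q=P[k]; rect=cv2.minAreaRect((Q[:,:2]*1000).astype(np.float32)); print(n,len(Q),np.median(Q[:,2]).round(4),rect, cv2.boxPoints(rect).round(1).tolist())
E
```

```text
roof 4878 0.0913 ((549.2181396484375, 283.25921630859375), (50.19741439819336, 40.833866119384766), 9.648178100585938) [[521.0999755859375, 299.20001220703125], [527.9000244140625, 258.8999938964844], [577.4000244140625, 267.29998779296875], [570.5, 307.6000061035156]]
forktop 2506 0.084 ((588.3841552734375, 56.974693298339844), (60.4025764465332, 40.765907287597656), 9.66499137878418) [[555.2000122070312, 72.0], [562.0, 31.799999237060547], [621.5999755859375, 42.0], [614.7000122070312, 82.0999984741211]]
tin 26449 0.0612 ((571.8561401367188, 157.7095184326172), (109.23558044433594, 169.5226287841797), 9.194804191589355) [[504.3999938964844, 232.6999969482422], [531.5, 65.30000305175781], [639.2999877929688, 82.80000305175781], [612.2000122070312, 250.10000610351562]]
seat 1633 0.0699 ((586.5786743164062, 64.28533935546875), (59.0037956237793, 26.09537124633789), 9.269401550292969) [[555.4000244140625, 72.4000015258789], [559.5999755859375, 46.70000076293945], [617.7999877929688, 56.20000076293945], [613.5999755859375, 81.9000015258789]]
```

View pics/z2a.png

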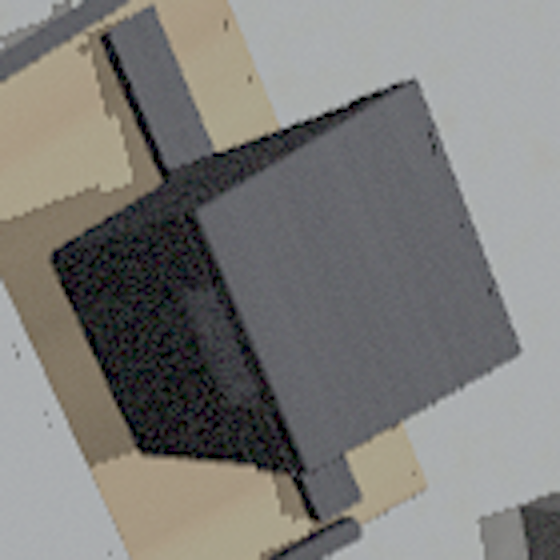

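View pics/z2b.png

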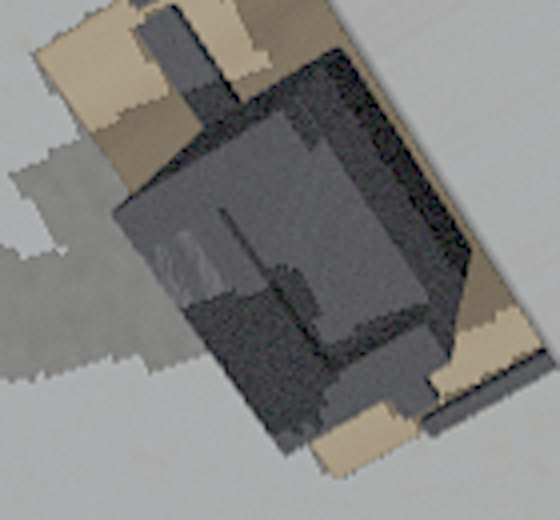

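```bash
python3 - <<'E'
from rig import monitor
from h import *
s=monitor.read_state(); print(delta(s,np.array([.537,-.257,.2])-s["tcp_pos"]))
E
```

```text
[ -85.5 -370.4   33.6]
```

Request:
servo_tool:
  rows:
    - [[-85,-370,0],141.5,0]
    - [[-85,-370,0],141.5,0]
    - [[-85,-370,0],141.5,0]
    - [[-85,-370,0],141.5,0]
    - [[-85,-370,0],141.5,0]
    - [[-85,-370,0],141.5,0]
    - [[-85,-370,33],141.5,0]
    - [[-85,-370,33],141.5,0]
    - [[-85,-370,33],141.5,0]
    - [[-85,-370,33],141.5,0]
    - [[-85,-370,33],141.5,0]
    - [[-85,-370,33],141.5,0]

```text
clock: 4.85
tcp_pos: [0.5359, -0.2585, 0.2005]
tcp_rot: [-3.141, 0.0, 1.264]
force: [0.1, 1.1, 0.2]
opening: 0.999
```

```bash
python3 - <<'E'
from rig import monitor
s=monitor.read_state(); print(s["tcp_pos"],s["tcp_rot"],s["qpos"].round(3))
print((s["tcp_rot"][2]-.305)*57.3)
from h import *
print(delta(s,np.array([.537,-.257,.2])-s["tcp_pos"]))
E
```

```text
[ 0.53592107 -0.25846065  0.20052887] [-3.14100706e+00  2.38535934e-04  1.26430735e+00] [-0.164  0.442  0.677  1.819 -0.325  0.995  0.34 ]
54.96831134731354
[1.7 0.6 0.5]
```

Request:
servo_tool:
  rows:
    - [[1,0,0],55,0]
    - [[1,0,0],55,0]
    - [[1,0,0],55,0]
    - [[1,0,0],55,0]
    - [[1,0,0],55,0]
    - [[1,0,0],55,0]
    - [[1,0,0],55,0]
    - [[1,0,0],55,0]
    - [[1,0,0],55,0]
    - [[1,0,0],55,0]

```text
clock: 5.68
tcp_pos: [0.5371, -0.2558, 0.2007]
tcp_rot: [-3.142, 0.0, 0.316]
force: [0.7, 0.1, -0.8]
opening: 0.997
```

```bash
python3 - <<'E'
from rig import monitor, imaging
import cv2,numpy as np
from h import *
s=monitor.read_state(); print(s["clock"],s["tcp_pos"],s["tcp_rot"],s["joint_velocities"].round(3),s["qpos"].round(3),s["force"])
r=imaging.capture("wrist"); cv2.imwrite("pics/w3.png",np.clip(r["image"][:,:,::-1]*1.6,0,255).astype(np.uint8)); np.savez("w3.npz",**{k:np.array(v) for k,v in r.items()})
for n in ["bar_grip","bar_tip","bar_heel","bar"]:
    o=imaging.place_of(n,"wrist")[:2]; print(n,[(np.round(a["point"],1).tolist(),round(a["score"],2),bp(r,*a["point"],z=.023*(n=="bar_grip")).round(4)) for a in o])
P=cloud(r);x,y,z=P[...,0],P[...,1],P[...,2]
for n,k in (("block",(z>.026)&(z<.036)),("steel",(z>.008)&(z<.017)),("all",(z>.0035)&(z<.036))):
    k=k&(abs(x-.535)<.14)&(abs(y+.257)<.1)
    k=cv2.morphologyEx(k.astype(np.uint8),cv2.MORPH_OPEN,np.ones((4,4)))
    nn,lab,st,_=cv2.connectedComponentsWithStats(k); i=1+np.argmax(st[1:,4]); Q=P[lab==i]
    rect=cv2.minAreaRect((Q[:,:2]*1000).astype(np.float32)); print(n,len(Q),np.median(Q[:,2]).round(4),rect)
    c,w=Q[:,:2].mean(0),np.linalg.svd(Q[:,:2]-Q[:,:2].mean(0),full_matrices=False)[2][0]; print(c,w)
E
```

```text
5.6833 [ 0.53707664 -0.25584352  0.20066183] [-3.14151309e+00  3.93989675e-04  3.16492412e-01] [ 0.01  -0.008 -0.01  -0.     0.003 -0.002  0.013] [-0.324  0.521  0.921  1.828 -0.479  1.034 -0.467] [ 0.70885087  0.12645222 -0.81245837]
bar_grip [([313.5, 213.9], 0.79, array([ 0.5394, -0.2518,  0.023 ])), ([310.6, 62.7], 0.71, array([ 0.6485, -0.2141,  0.023 ]))]
bar_tip [([310.2, 61.4], 0.93, array([ 0.6519, -0.2123,  0.    ]))]
bar_heel [([317.6, 330.1], 0.81, array([ 0.4237, -0.2935,  0.    ]))]
bar [([313.9, 210.2], 0.88, array([ 0.5375, -0.2526,  0.    ]))]
block 2019 0.0301 ((553.1795654296875, -247.06881713867188), (121.68119049072266, 20.39228057861328), 18.51280975341797)
[ 0.53835195 -0.25194587] [-0.94688663 -0.32156759]
steel 1339 0.0121 ((589.8982543945312, -234.9686279296875), (44.53019332885742, 20.029056549072266), 17.67945098876953)
[ 0.59104419 -0.23435984] [-0.95400608 -0.29978725]
all 6171 0.0121 ((536.198974609375, -254.89291381835938), (243.11183166503906, 31.604747772216797), 17.220596313476562)
[ 0.54116124 -0.25093826] [-0.94926677 -0.31447195]
```

View pics/w3.png

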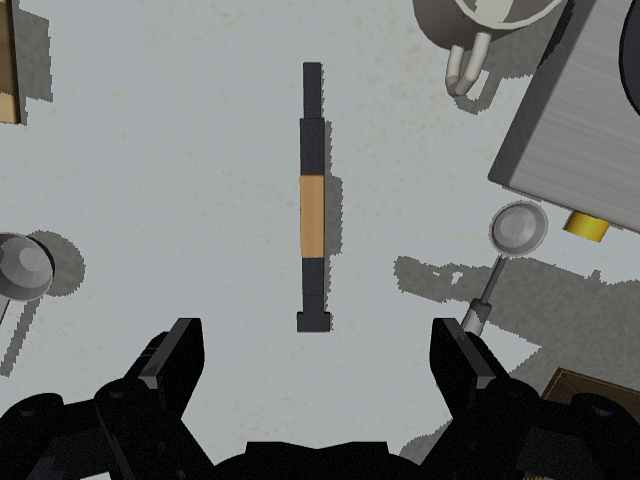

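```bash
python3 - <<'E'
from h import *
r=load("w3.npz"); 
# orange mask block
im=r["image"].astype(int); hsv=cv2.cvtColor(r["image"],cv2.COLOR_RGB2HSV)
k=((hsv[...,0]>5)&(hsv[...,0]<25)&(hsv[...,1]>90)).astype(np.uint8); k[:,:280]=0;k[:,345:]=0;k[:150]=0;k[290:]=0
ys,xs=np.nonzero(k); W=np.array([bp(r,u,v,z=.03) for u,v in zip(xs,ys)]); print(len(W),cv2.minAreaRect((W[:,:2]*1000).astype(np.float32)),xs.min(),xs.max(),ys.min(),ys.max())
dark=((im.sum(2)<170)).astype(np.uint8)
for v in (70,80,90,100,110,125,140,160,265,280,300,):
    u=np.nonzero(dark[v,285:340])[0]+285; print(v,u.min(),u.max())
def mid(v,z):
    u=np.nonzero(dark[v,285:340])[0]+285; return bp(r,(u.min()+u.max())/2,v,z=z)
a=mid(90,.005);b=mid(160,.012);c=mid(265,.012);d=mid(300,.006)
for p in(a,b,c,d):print(p)
q=b-c;print(np.degrees(np.arctan2(q[1],q[0])));q=a-c;print(np.degrees(np.arctan2(q[1],q[0])))
u=np.nonzero(dark[:340,313])[0];print(u.min(),u.max(),bp(r,312,u.min()-.5,z=.005),bp(r,313.5,u.max()+.5,z=.006))
E
```

```text
2021 ((538.57080078125, -250.8700714111328), (70.58104705810547, 19.61194610595703), 18.47979736328125) 300 324 173 257
70 303 323
80 303 320
90 304 323
100 304 320
110 304 320
125 300 330
140 300 330
160 301 330
265 302 324
280 302 326
300 303 326
[ 0.63216049 -0.22147976  0.005     ]
[ 0.58086456 -0.23996527  0.012     ]
[ 0.49189224 -0.26667743  0.012     ]
[ 0.45658849 -0.27956673  0.006     ]
16.711333716180278
17.8601374660195
62 331 [ 0.65166336 -0.21389797  0.005     ] [ 0.42431479 -0.28906677  0.006     ]
```

Request:
servo_tool:
  rows:
    - [[2,-4,40],0,0]
    - [[2,-4,80],0,0]
    - [[2,-4,120],-0.3,0]
    - [[2,-4,150],-0.3,0]
    - [[2,-4,170],-0.3,0]
    - [[2,-4,182],-0.3,0]
    - [[2,-4,190],-0.3,0]
    - [[2,-4,194],-0.3,0]
    - [[2,-4,194],-0.3,0]
    - [[2,-4,194],-0.3,0]
  force: 25

```text
clock: 6.77
tcp_pos: [0.5384, -0.2525, 0.0079]
tcp_rot: [3.141, -0.001, 0.318]
force: [-0.4, -0.6, -0.4]
opening: 0.999
```

Request:
servo_tool:
  rows:
    - [[0,-1,1],-0.2,255]
    - [[0,-1,1],-0.2,255]
    - [[0,-1,1],-0.2,255]
    - [[0,-1,1],-0.2,255]
    - [[0,-1,1],-0.2,255]
    - [[0,-1,1],-0.2,255]
    - [[0,-1,1],-0.2,255]
    - [[0,-1,1],-0.2,255]
    - [[0,-1,1],-0.2,255]
    - [[0,-1,1],-0.2,255]

```text
clock: 7.6
tcp_pos: [0.5375, -0.2511, 0.0062]
tcp_rot: [3.142, -0.0, 0.322]
force: [-0.8, 0.9, 4.7]
opening: 0.228
```

```bash
python3 - <<'E'
from rig import monitor, imaging
import cv2,numpy as np
from h import *
s=monitor.read_state(); print(s["clock"],s["tcp_pos"],s["tcp_rot"],s["opening"],s["force"])
r=imaging.capture("wrist"); cv2.imwrite("pics/w4.png",np.clip(r["image"][:,:,::-1]*1.6,0,255).astype(np.uint8)); np.savez("w4.npz",**{k:np.array(v) for k,v in r.items()})
E
```

```text
7.6 [ 0.53747608 -0.25113138  0.00615115] [ 3.14151142e+00 -4.42964112e-04  3.21571058e-01] 0.22843296996635415 [-0.77195795  0.92991302  4.66926542]
```

View pics/w4.png

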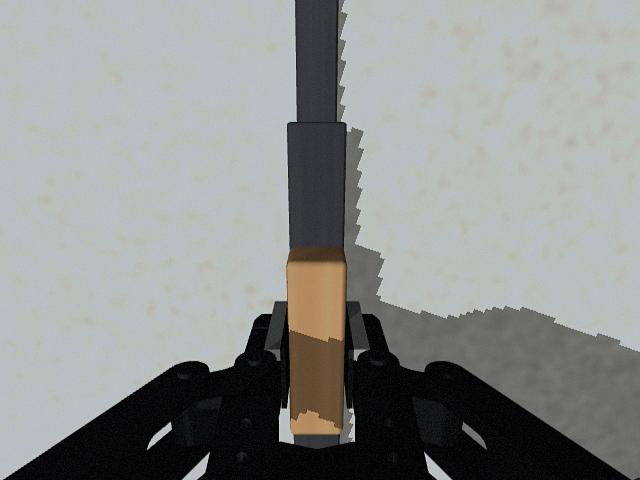

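```bash
python3 - <<'E'
from rig import monitor
from h import *
r=load("w4.npz"); s=monitor.read_state()
p=bp(r,316.5,122.5,z=.012); q=bp(r,317,250,z=.03);T=toolR(s)
print("y78 pt in tool mm",T.T@(p-s["tcp_pos"])*1000,"y35",T.T@(q-s["tcp_pos"])*1000)
print(delta(s,np.array([.5744,.1371,.165])-s["tcp_pos"]), np.degrees(1.741-s["tcp_rot"][2]))
E
```

```text
y78 pt in tool mm [77.77475217 -0.31523165 -5.81269996] y35 [ 39.06703428  -0.12254663 -23.83021882]
[ 157.8 -356.7 -158.8] 81.3267450753449
```

Request:
servo_tool:
  rows:
    - [[0,0,-10],0,255]
    - [[0,0,-30],0,255]
    - [[0,0,-60],0,255]
    - [[0,0,-95],0,255]
    - [[0,0,-130],0,255]
    - [[0,0,-155],0,255]
    - [[0,0,-160],0,255]
    - [[0,0,-160],0,255]

```text
clock: 8.32
tcp_pos: [0.538, -0.2514, 0.1676]
tcp_rot: [3.14, -0.003, 0.322]
force: [-0.4, -0.4, -2.1]
opening: 0.229
```

Request:
servo_tool:
  rows:
    - [[14,-30,0],-7,255]
    - [[28,-60,0],-14,255]
    - [[42,-95,0],-21,255]
    - [[56,-130,0],-28,255]
    - [[70,-165,0],-35,255]
    - [[84,-195,0],-42,255]
    - [[100,-230,0],-49,255]
    - [[115,-260,0],-56,255]
    - [[130,-290,0],-63,255]
    - [[142,-320,0],-70,255]
    - [[152,-345,0],-77,255]
    - [[158,-357,0],-81.3,255]

```text
clock: 9.32
tcp_pos: [0.5725, 0.1426, 0.1636]
tcp_rot: [-3.138, -0.002, 1.752]
force: [-0.4, 0.6, -1.7]
opening: 0.23
```

Request:
servo_tool:
  rows:
    - [[0,0,0],0,255]
    - [[0,0,0],0,255]
    - [[0,0,0],0,255]

```text
clock: 9.57
tcp_pos: [0.5735, 0.1357, 0.1647]
tcp_rot: [-3.139, 0.001, 1.737]
force: [0.2, -0.5, -1.9]
opening: 0.225
```

```bash
python3 - <<'E'
from rig import monitor, imaging
import cv2,numpy as np
from h import *
s=monitor.read_state(); print(s["clock"],s["tcp_pos"],s["tcp_rot"],s["opening"],s["force"],s["qpos"].round(2))
for c in("wrist","scene"):
    r=imaging.capture(c); cv2.imwrite(f"pics/{c}5.png",np.clip(r["image"][:,:,::-1]*1.6,0,255).astype(np.uint8)); np.savez(f"{c}5.npz",**{k:np.array(v) for k,v in r.items()})
print(delta(s,np.array([.5744,.1371,.165])-s["tcp_pos"]), np.degrees(1.741-s["tcp_rot"][2]))
E
```

```text
9.5667 [0.57348725 0.13570402 0.16470962] [-3.13921926e+00  1.22846639e-03  1.73692395e+00] 0.22527959020940588 [ 0.19834292 -0.54231313 -1.86268642] [-0.73  0.45  0.51  1.86 -0.27  0.91  0.08]
[ 1.2  1.1 -0.3] 0.23354043072711506
```

View pics/wrist5.png

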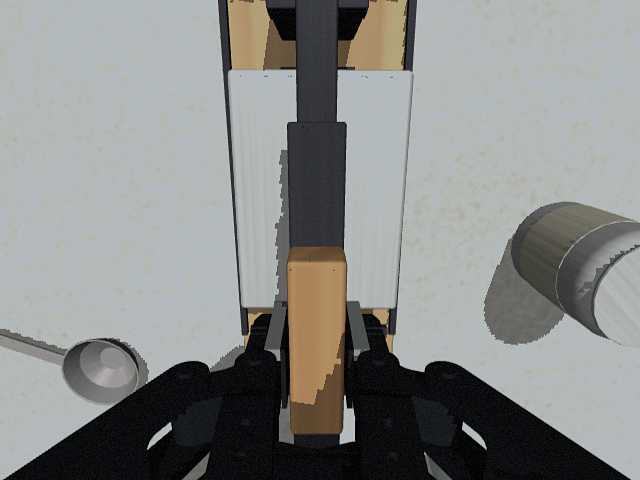

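View pics/scene5.png

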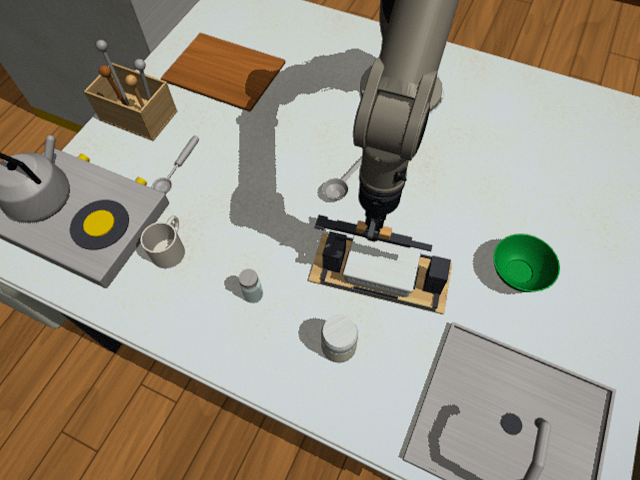

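Request:
servo_tool:
  rows:
    - [[1,1,20],-0.2,255]
    - [[1,1,40],-0.2,255]
    - [[1,1,55],-0.2,255]
    - [[1,1,65],-0.2,255]
    - [[1,1,70],-0.2,255]
    - [[1,1,70],-0.2,255]
  force: 20

```text
clock: 10.17
tcp_pos: [0.5746, 0.1378, 0.095]
tcp_rot: [-3.14, 0.001, 1.743]
force: [-0.1, 0.3, -1.5]
opening: 0.224
```

Request:
servo_tool:
  rows:
    - [[0,0,1],0,255]
    - [[0,0,2],0,255]
    - [[0,0,3],0,255]
    - [[0,0,4],0,255]
    - [[0,0,5],0,255]
    - [[0,0,6],0,255]
    - [[0,0,6],0,255]

```text
clock: 10.75
tcp_pos: [0.5753, 0.1389, 0.09]
tcp_rot: [3.141, -0.0, 1.744]
force: [-0.3, 0.2, 0.4]
opening: 0.226
```

Request:
servo_tool:
  rows:
    - [[0,0,1],0,255]
    - [[0,0,2],0,255]
    - [[0,0,3],0,255]
    - [[0,0,3],0,255]

```text
clock: 11.08
tcp_pos: [0.5753, 0.1393, 0.0869]
tcp_rot: [3.141, -0.001, 1.745]
force: [-0.3, 1.9, 2.6]
opening: 0.231
```

Request:
servo_tool:
  rows:
    - [[0,0,1],0,255]
    - [[0,0,2],0,255]
    - [[0,0,2],0,255]

```text
clock: 11.33
tcp_pos: [0.5753, 0.139, 0.0848]
tcp_rot: [3.141, -0.0, 1.744]
force: [-0.1, 2.8, 1.4]
opening: 0.229
```

```bash
python3 - <<'E'
from rig import monitor, imaging
import cv2,numpy as np
from h import *
s=monitor.read_state(); print(s["clock"],s["tcp_pos"],s["tcp_rot"],s["opening"],s["force"],s["wrist_torque"])
for c in("wrist",):
    r=imaging.capture(c); cv2.imwrite(f"pics/{c}6.png",np.clip(r["image"][:,:,::-1]*1.6,0,255).astype(np.uint8)); np.savez(f"{c}6.npz",**{k:np.array(v) for k,v in r.items()})
P=cloud(r)
for v in (20,40,60,80,100,115,130,160,200,240): print(v,(np.median(P[v,310:325],0)*1000).round(1))
E
```

```text
11.3333 [0.57533915 0.13903833 0.08480731] [ 3.14115415e+00 -1.83709635e-04  1.74445317e+00] 0.22898344418855357 [-0.13866361  2.79447659  1.42490931] [ 0.19667192 -0.03270678  0.00106937]
20 [556.8 248.2  77.1]
40 [558.  242.1  77.5]
60 [559.  235.9  78. ]
80 [560.1 229.6  78.6]
100 [561.3 223.1  79. ]
115 [562.2 218.1  78.8]
130 [563.  213.2  86. ]
160 [564.8 203.2  86.8]
200 [567.2 189.3  87.6]
240 [569.8 174.8  88.7]
```

View pics/wrist6.png

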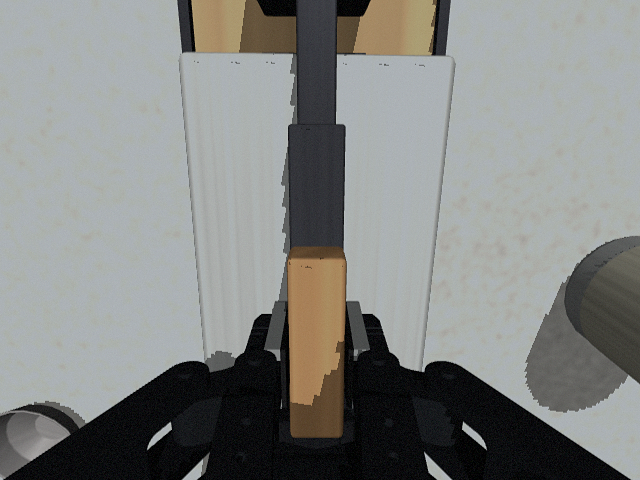

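Request:
servo_tool:
  rows:
    - [[-1,0,1],0,255]
    - [[-2,0,2],0,255]
    - [[-2,0,3],0,255]
    - [[-2,0,3],0,255]

```text
clock: 11.72
tcp_pos: [0.5756, 0.1366, 0.0817]
tcp_rot: [3.141, 0.0, 1.744]
force: [0.5, 2.2, 2.5]
opening: 0.23
```

Request:
servo_tool:
  rows:
    - [[0,0,-2],0,255]
    - [[0,0,-4],0,255]
    - [[0,0,-5],0,255]
    - [[0,0,-5],0,255]

```text
clock: 12.05
tcp_pos: [0.5754, 0.1362, 0.0869]
tcp_rot: [-3.141, 0.0, 1.743]
force: [0.1, 1.0, -2.3]
opening: 0.229
```

```bash
python3 - <<'E'
from rig import monitor, imaging
import cv2,numpy as np
from h import *
s=monitor.read_state(); print(s["clock"],s["tcp_pos"],s["tcp_rot"],s["opening"],s["force"],s["wrist_torque"])
for c in("wrist","scene"):
    r=imaging.capture(c); cv2.imwrite(f"pics/{c}7.png",np.clip(r["image"][:,:,::-1]*1.6,0,255).astype(np.uint8)); np.savez(f"{c}7.npz",**{k:np.array(v) for k,v in r.items()})
    if c=="wrist":
        P=cloud(r)
        for v in (5,20,40,60,80,100,115,130,160,200,240): print(v,(np.median(P[v,310:325],0)*1000).round(1))
        m=P[:40,255:375]; 
        k=(P[...,2]>.085)&(P[...,2]<.098); k[60:]=0; print("roof mouth edge", P[k][:,1].min() if k.any() else None)
b=r["image"][190:320,290:470,::-1]; cv2.imwrite("pics/scene7z.png",(np.clip((cv2.resize(b,None,fx=4,fy=4,interpolation=cv2.INTER_CUBIC)/255.)**.5,0,1)*255).astype(np.uint8))
E
```

```text
12.05 [0.57536311 0.13623429 0.08690517] [-3.14129641e+00  3.69564938e-04  1.74343584e+00] 0.22918118251138794 [ 0.10909808  0.97248143 -2.26508119] [ 0.00548405  0.00669707 -0.00821654]
5 [556.  250.8  75.4]
20 [556.8 246.2  75.3]
40 [558.  240.1  76.4]
60 [559.  233.6  76.8]
80 [560.2 227.   77.2]
100 [561.4 220.4  78.2]
115 [562.2 215.3  78.3]
130 [563.1 210.3  85.7]
160 [564.9 200.2  86.7]
200 [567.3 186.3  88.2]
240 [569.8 171.7  89.4]
roof mouth edge None
```

View pics/scene7z.png

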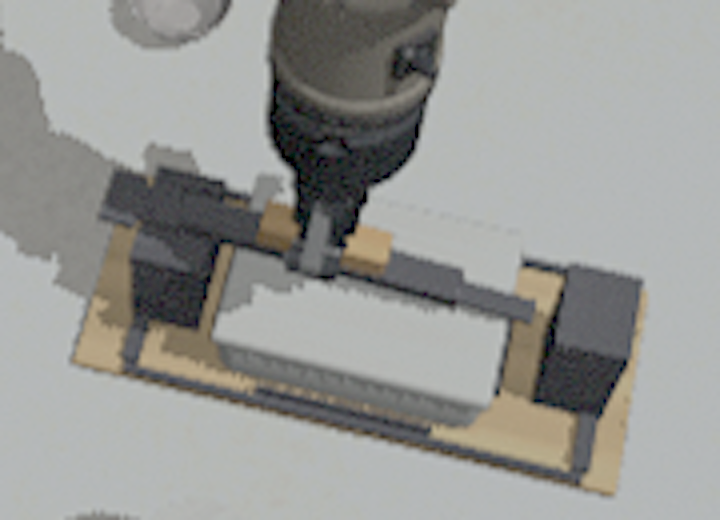

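Request:
servo_tool:
  rows:
    - [[0,-1,-2],0,255]
    - [[0,-1,-3],0,255]
    - [[4,-1,-3],0,255]
    - [[8,-1,-3],0,255]
    - [[12,-1,-3],0,255]
    - [[15,-1,-3],0,255]
    - [[18,-1,-3],0,255]
    - [[20,-1,-3],0,255]
    - [[20,-1,-3],0,255]

```text
clock: 12.9
tcp_pos: [0.5709, 0.1571, 0.0898]
tcp_rot: [-3.142, -0.0, 1.745]
force: [0.3, 0.4, -1.2]
opening: 0.229
```

```bash
python3 - <<'E'
from rig import monitor, imaging
import cv2,numpy as np
from h import *
s=monitor.read_state(); print(s["clock"],s["tcp_pos"],s["tcp_rot"],s["opening"],s["force"],s["wrist_torque"])
r=imaging.capture("wrist"); cv2.imwrite(f"pics/wrist8.png",(np.clip((r["image"][:,:,::-1]/255.)**.5,0,1)*255).astype(np.uint8))
P=cloud(r)
for v in (5,20,40,60,80,100,115,130,160,200,240): print(v,(np.median(P[v,310:325],0)*1000).round(1))
r=imaging.capture("scene")
b=r["image"][190:320,290:470,::-1]; cv2.imwrite("pics/scene8z.png",(np.clip((cv2.resize(b,None,fx=4,fy=4,interpolation=cv2.INTER_CUBIC)/255.)**.5,0,1)*255).astype(np.uint8))
E
```

```text
12.9 [0.5709184  0.15710203 0.08978922] [-3.14152636e+00 -2.97106258e-04  1.74496382e+00] 0.22938956231258464 [ 0.29376298  0.4236099  -1.16244246] [0.04923122 0.04615185 0.0294379 ]
5 [551.9 268.7  91.2]
20 [552.7 264.4  91.2]
40 [553.3 260.8  79.1]
60 [554.5 254.4  79.5]
80 [555.6 247.9  80.4]
100 [556.8 241.2  80.9]
115 [557.7 236.1  81.3]
130 [558.6 231.1  88.8]
160 [560.4 221.1  90. ]
200 [562.8 207.1  91.3]
240 [565.3 192.5  92.4]
```

View pics/scene8z.png

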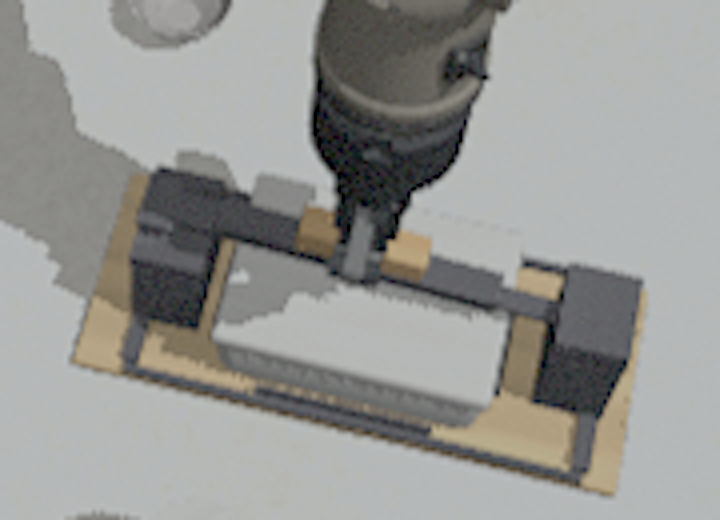

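View pics/wrist8.png

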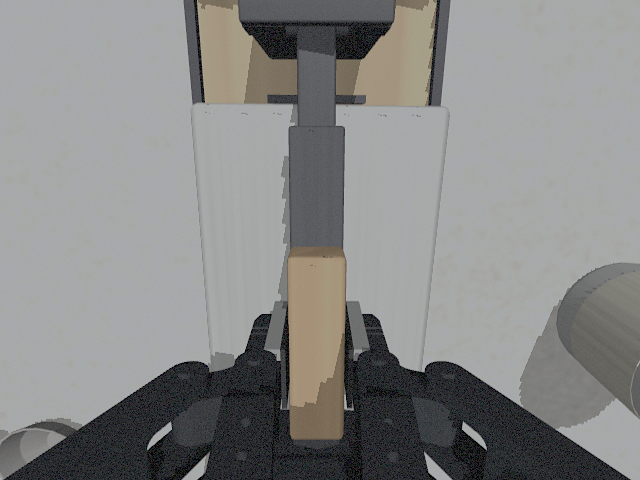

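Request:
servo_tool:
  rows:
    - [[3,0,0],0,255]
    - [[6,0,0],0,255]
    - [[9,0,0],0,255]
    - [[10,0,0],0,255]
    - [[11,0,0],0,255]
    - [[12,0,0],0,255]
    - [[12,0,0],0,255]

```text
clock: 13.58
tcp_pos: [0.5691, 0.1673, 0.0899]
tcp_rot: [3.142, 0.001, 1.743]
force: [1.0, -5.2, -0.2]
opening: 0.225
```

Request:
servo_tool:
  rows:
    - [[1,0,0],0,255]
    - [[2,0,0],0,255]
    - [[3,0,0],0,255]
    - [[4,0,0],0,255]
    - [[4,0,0],0,255]

```text
clock: 14.0
tcp_pos: [0.5684, 0.1718, 0.0899]
tcp_rot: [3.142, 0.0, 1.744]
force: [1.5, -5.9, -0.7]
opening: 0.226
```

Request:
servo_tool:
  rows:
    - [[1,0,0],0,255]
    - [[2,0,0],0,255]
    - [[3,0,0],0,255]
    - [[3,0,0],0,255]

```text
clock: 14.33
tcp_pos: [0.5679, 0.1744, 0.0899]
tcp_rot: [3.141, 0.001, 1.744]
force: [1.1, -6.0, -0.1]
opening: 0.229
```

Request:
servo_tool:
  rows:
    - [[1,0,0],0,255]
    - [[2,0,0],0,255]
    - [[2,0,0],0,255]

```text
clock: 14.58
tcp_pos: [0.5676, 0.1761, 0.0899]
tcp_rot: [3.142, 0.001, 1.743]
force: [0.7, -6.3, 1.1]
opening: 0.227
```

Request:
servo_tool:
  rows:
    - [[1,0,0],0,255]
    - [[1.5,0,0],0,255]
    - [[1.5,0,0],0,255]

```text
clock: 14.83
tcp_pos: [0.5674, 0.1773, 0.0899]
tcp_rot: [3.142, 0.001, 1.743]
force: [1.1, -6.5, 1.0]
opening: 0.228
```

```bash
python3 - <<'E'
from rig import monitor, imaging
import cv2,numpy as np
from h import *
s=monitor.read_state(); print(s["clock"],s["tcp_pos"],s["tcp_rot"],s["opening"],s["force"],s["wrist_torque"])
r=imaging.capture("wrist"); cv2.imwrite(f"pics/wrist9.png",(np.clip((r["image"][:,:,::-1]/255.)**.5,0,1)*255).astype(np.uint8))
P=cloud(r)
for v in (5,20,40,60,80,100,115,120,125,130,160,200,240): print(v,(np.median(P[v,310:325],0)*1000).round(1))
r=imaging.capture("scene")
b=r["image"][190:320,290:470,::-1]; cv2.imwrite("pics/scene9z.png",(np.clip((cv2.resize(b,None,fx=4,fy=4,interpolation=cv2.INTER_CUBIC)/255.)**.5,0,1)*255).astype(np.uint8))
E
```

```text
14.8333 [0.56741002 0.17734995 0.08992472] [3.14151494e+00 1.21234611e-03 1.74324078e+00] 0.2280332886212661 [ 1.08223289 -6.52950163  1.04591317] [-1.41534855 -0.13928538  0.07311066]
5 [548.6 288.9  91.1]
20 [549.3 284.7  91.4]
40 [550.3 279.   91.5]
60 [551.4 273.3  90.8]
80 [552.4 267.3  91. ]
100 [553.4 261.6  80.7]
115 [554.3 256.4  81.5]
120 [554.6 254.7  81.4]
125 [554.9 253.   81.6]
130 [555.2 251.4  88.8]
160 [557.  241.3  89.9]
200 [559.4 227.3  91.1]
240 [561.9 212.9  92.8]
```

View pics/wrist9.png

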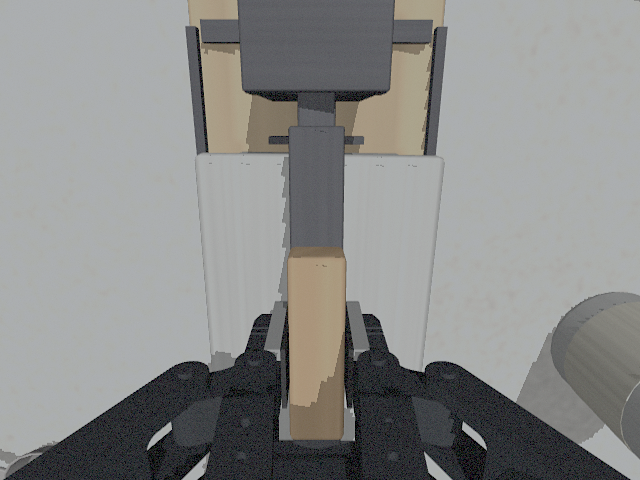

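View pics/scene9z.png

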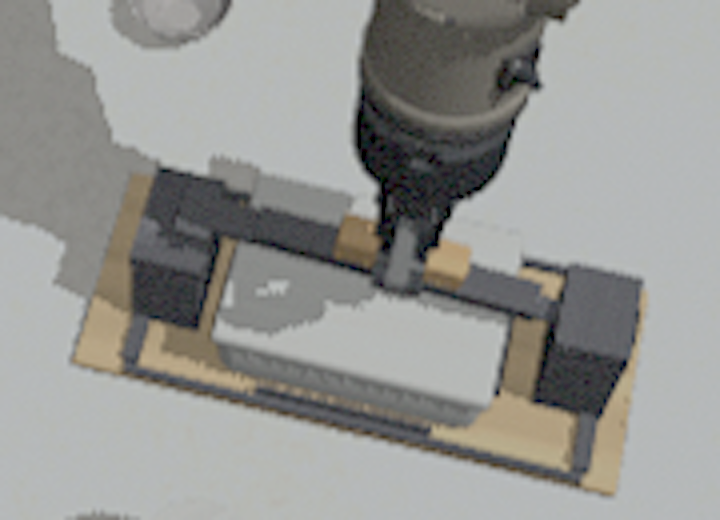

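Request:
servo_tool:
  rows:
    - [[0.5,0,0],0,255]
    - [[1,0,0],0,255]
    - [[1,0,0],0,255]

```text
clock: 15.18
tcp_pos: [0.5673, 0.1782, 0.0899]
tcp_rot: [3.142, 0.001, 1.743]
force: [0.5, -7.1, 0.5]
opening: 0.227
```

Request:
servo_tool:
  rows:
    - [[0.5,0,0],0,255]
    - [[1,0,0],0,255]
    - [[1,0,0],0,255]

```text
clock: 15.43
tcp_pos: [0.5672, 0.1785, 0.09]
tcp_rot: [3.142, 0.002, 1.743]
force: [0.6, -7.9, 0.6]
opening: 0.229
```

Request:
servo_tool:
  rows:
    - [[0.5,0,0],0,255]
    - [[1,0,0],0,255]
    - [[1,0,0],0,255]

```text
clock: 15.68
tcp_pos: [0.5671, 0.1785, 0.09]
tcp_rot: [-3.141, 0.003, 1.742]
force: [1.1, -10.5, 1.4]
opening: 0.228
```

Request:
servo_tool:
  rows:
    - [[0,0,1],0,255]
    - [[0,0,2],0,255]
    - [[0,0,3],0,255]
    - [[0,0,4],0,255]
    - [[0,0,4],0,255]

```text
clock: 16.1
tcp_pos: [0.5673, 0.1781, 0.0861]
tcp_rot: [3.141, 0.003, 1.741]
force: [0.9, -11.7, 2.3]
opening: 0.229
```

Request:
servo_tool:
  rows:
    - [[0,0,1],0,255]
    - [[0,0,2],0,255]
    - [[0,0,2],0,255]

```text
clock: 16.35
tcp_pos: [0.5674, 0.1778, 0.0841]
tcp_rot: [3.141, 0.003, 1.741]
force: [1.5, -12.2, 2.3]
opening: 0.228
```

Request:
servo_tool:
  rows:
    - [[0,0,1],0,255]
    - [[-0.3,0,2],0,255]
    - [[-0.3,0,2],0,255]

```text
clock: 16.6
tcp_pos: [0.5674, 0.1777, 0.0821]
tcp_rot: [3.141, 0.003, 1.741]
force: [1.3, -10.7, 2.2]
opening: 0.23
```

Request:
servo_tool:
  rows:
    - [[0,0,1],0,255]
    - [[-0.3,0,2],0,255]
    - [[-0.3,0,2],0,255]

```text
clock: 16.85
tcp_pos: [0.5674, 0.1775, 0.0801]
tcp_rot: [3.142, 0.003, 1.741]
force: [2.1, -11.3, 2.7]
opening: 0.232
```

```bash
python3 - <<'E'
from rig import monitor, imaging
import cv2,numpy as np
from h import *
s=monitor.read_state(); print(s["clock"],s["tcp_pos"],s["tcp_rot"],s["opening"],s["force"],s["wrist_torque"])
r=imaging.capture("wrist"); cv2.imwrite(f"pics/wrist10.png",(np.clip((r["image"][:,:,::-1]/255.)**.5,0,1)*255).astype(np.uint8))
P=cloud(r)
for v in (80,100,115,120,125,130,160,200,240): print(v,(np.median(P[v,310:325],0)*1000).round(1))
r=imaging.capture("scene"); P=cloud(r)
b=r["image"][190:320,290:470,::-1]; cv2.imwrite("pics/scene10z.png",(np.clip((cv2.resize(b,None,fx=4,fy=4,interpolation=cv2.INTER_CUBIC)/255.)**.5,0,1)*255).astype(np.uint8))
E
```

```text
16.85 [0.56737176 0.17752615 0.08005294] [3.14151558e+00 3.08195942e-03 1.74142231e+00] 0.2315502898668684 [  2.06028847 -11.30112845   2.70567302] [-2.10596376 -0.16676006  0.12515759]
80 [552.7 266.6  91.7]
100 [553.6 261.4  78.4]
115 [554.5 256.5  78.3]
120 [554.7 254.9  78.3]
125 [555.  253.3  78.5]
130 [555.3 251.8  85.6]
160 [556.9 242.2  85.5]
200 [559.3 228.4  85.5]
240 [561.8 213.9  85.8]
```

View pics/scene10z.png

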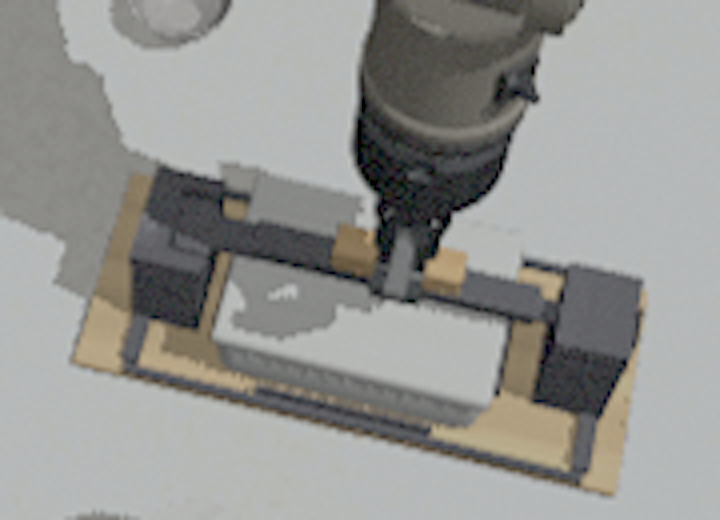

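Request:
servo_tool:
  rows:
    - [[-0.3,0,1],0,255]
    - [[-0.6,0,2],0,255]
    - [[-0.8,0,3],0,255]
    - [[-0.8,0,3],0,255]

```text
clock: 17.28
tcp_pos: [0.5675, 0.1773, 0.077]
tcp_rot: [3.141, 0.003, 1.742]
force: [1.3, -10.3, 1.2]
opening: 0.228
```

```bash
python3 - <<'E'
from rig import monitor, imaging
import cv2,numpy as np
from h import *
s=monitor.read_state(); print(s["clock"],s["tcp_pos"],s["tcp_rot"],s["opening"],s["force"],s["wrist_torque"])
r=imaging.capture("wrist"); cv2.imwrite(f"pics/wrist11.png",(np.clip((r["image"][:,:,::-1]/255.)**.5,0,1)*255).astype(np.uint8))
P=cloud(r)
for v in (80,100,115,120,125,130,160,200,240): print(v,(np.median(P[v,310:325],0)*1000).round(1))
r=imaging.capture("scene"); P=cloud(r)
b=r["image"][190:320,290:470,::-1]; cv2.imwrite("pics/scene11z.png",(np.clip((cv2.resize(b[:80,:80],None,fx=7,fy=7,interpolation=cv2.INTER_CUBIC)/255.)**.4,0,1)*255).astype(np.uint8))
E
```

```text
17.2833 [0.56748898 0.17731721 0.07704858] [3.14138216e+00 2.53842631e-03 1.74187256e+00] 0.2281296507250526 [  1.26878344 -10.27556586   1.1520752 ] [-1.93212929 -0.15816003  0.09943193]
80 [552.8 266.1  91.5]
100 [553.7 261.1  77.1]
115 [554.5 256.3  77.4]
120 [554.8 254.7  77.2]
125 [555.1 253.1  76.9]
130 [555.3 251.6  84.5]
160 [557.  242.   83.9]
200 [559.3 228.4  84.1]
240 [561.9 213.9  83.5]
```

View pics/scene11z.png

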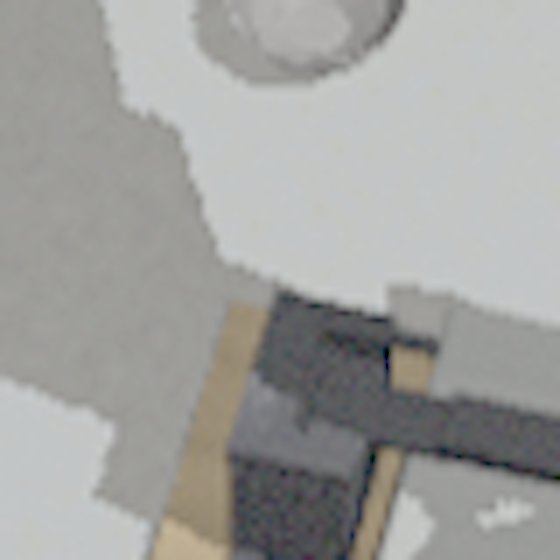

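Request:
servo_tool:
  rows:
    - [[-2,0,0.3],0,255]
    - [[-4,0,0.7],0,255]
    - [[-6,0,1],0,255]
    - [[-8,0,1],0,255]
    - [[-8,0,1],0,255]

```text
clock: 17.8
tcp_pos: [0.569, 0.1716, 0.0765]
tcp_rot: [3.14, 0.0, 1.744]
force: [-0.5, -5.6, 4.4]
opening: 0.23
```

```bash
python3 - <<'E'
from rig import monitor, imaging
import cv2,numpy as np
from h import *
s=monitor.read_state(); print(s["clock"],s["tcp_pos"],s["tcp_rot"],s["opening"],s["force"],s["wrist_torque"])
r=imaging.capture("wrist")
P=cloud(r)
for v in (60,80,100,115,120,125,130,160,200,240): print(v,(np.median(P[v,310:325],0)*1000).round(1))
E
```

```text
17.8 [0.56895843 0.17162135 0.07647261] [3.14045534e+00 1.94075521e-04 1.74357784e+00] 0.22957242988103535 [-0.49816165 -5.64926421  4.43264816] [-1.39741082 -0.09617982  0.13639084]
60 [553.2 265.8  91.1]
80 [553.9 261.7  76.5]
100 [555.  255.5  76.3]
115 [555.9 250.7  76.3]
120 [556.2 249.   76.2]
125 [556.4 247.4  76.5]
130 [556.7 245.9  83.5]
160 [558.4 236.3  83.4]
200 [560.8 222.7  83. ]
240 [563.3 208.2  82.8]
```

Request:
servo_tool:
  rows:
    - [[-1.5,0,0],0,255]
    - [[-3,0,0],0,255]
    - [[-4,0,0],0,255]
    - [[-5,0,0],0,255]
    - [[-5,0,0],0,255]

```text
clock: 18.27
tcp_pos: [0.5697, 0.1679, 0.0764]
tcp_rot: [3.14, -0.001, 1.744]
force: [-0.2, -4.2, 4.7]
opening: 0.226
```

```bash
python3 - <<'E'
from rig import monitor, imaging
import cv2,numpy as np
from h import *
s=monitor.read_state(); print(s["clock"],s["tcp_pos"],s["tcp_rot"],s["opening"],s["force"],s["wrist_torque"])
r=imaging.capture("wrist")
P=cloud(r)
for v in (60,80,100,115,120,125,130,160,200,240): print(v,(np.median(P[v,310:325],0)*1000).round(1))
r=imaging.capture("scene")
b=r["image"][190:320,290:470,::-1]; cv2.imwrite("pics/scene12z.png",(np.clip((cv2.resize(b,None,fx=4,fy=4,interpolation=cv2.INTER_CUBIC)/255.)**.4,0,1)*255).astype(np.uint8))
E
```

```text
18.2667 [0.56968649 0.16786669 0.07641275] [ 3.14033931e+00 -7.69238181e-04  1.74448814e+00] 0.2264127053593825 [-0.22647844 -4.20919816  4.70329165] [-0.85622518 -0.07764466  0.03810976]
60 [553.5 264.   75.9]
80 [554.6 257.9  76.3]
100 [555.7 251.7  76.3]
115 [556.5 246.9  76.1]
120 [556.8 245.2  76.5]
125 [557.1 243.6  76.2]
130 [557.3 242.1  83.1]
160 [559.  232.5  82.8]
200 [561.4 219.   83.3]
240 [564.  204.4  82.6]
```

View pics/scene12z.png

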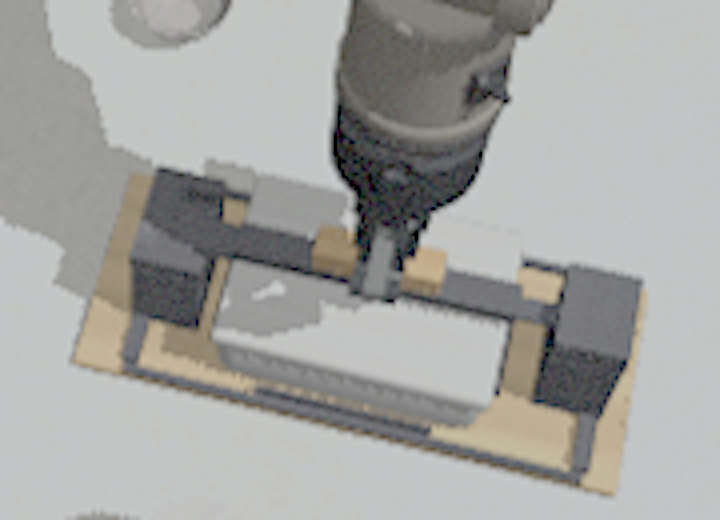

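Request:
servo_tool:
  rows:
    - [[-1,0,0],0,255]
    - [[-2,0,0],0,255]
    - [[-3,0,0],0,255]
    - [[-3,0,0],0,255]
    - [[-3,0,0],0,255]

```text
clock: 18.78
tcp_pos: [0.5698, 0.1675, 0.0763]
tcp_rot: [3.14, -0.003, 1.746]
force: [-0.9, 2.6, 5.9]
opening: 0.228
```

Request:
servo_tool:
  rows:
    - [[0,0,0],0,180]
    - [[0,0,0],0,150]
    - [[0,0,0],0,120]
    - [[0,0,0],0,100]
    - [[0,0,0],0,100]
    - [[0,0,0],0,100]

```text
clock: 19.28
tcp_pos: [0.5696, 0.1643, 0.0757]
tcp_rot: [-3.141, -0.0, 1.744]
force: [-0.0, -0.6, 0.5]
opening: 0.608
```

```bash
python3 - <<'E'
from rig import monitor, imaging
import cv2,numpy as np
from h import *
s=monitor.read_state(); print(s["clock"],s["tcp_pos"],s["tcp_rot"],s["opening"],s["force"],s["wrist_torque"])
r=imaging.capture("wrist"); cv2.imwrite(f"pics/wrist13.png",(np.clip((r["image"][:,:,::-1]/255.)**.5,0,1)*255).astype(np.uint8))
P=cloud(r)
for v in (40,60,80,100,115,120,125,130,160,200,240): print(v,(np.median(P[v,310:325],0)*1000).round(1))
E
```

```text
19.2833 [0.56958427 0.16425324 0.07572882] [-3.14135711e+00 -1.68841568e-05  1.74387037e+00] 0.6079422681257161 [-0.0332193  -0.6057857   0.54411434] [-0.01752701  0.0360593   0.00548889]
40 [552.8 263.7  89.9]
60 [553.5 260.2  76. ]
80 [554.5 254.2  76. ]
100 [555.6 247.9  76.1]
115 [556.5 243.1  76.1]
120 [556.7 241.6  83.1]
125 [557.  240.   82.9]
130 [557.3 238.5  83.3]
160 [558.9 228.9  82.7]
200 [561.3 215.4  83.2]
240 [563.9 200.9  82.8]
```

View pics/wrist13.png

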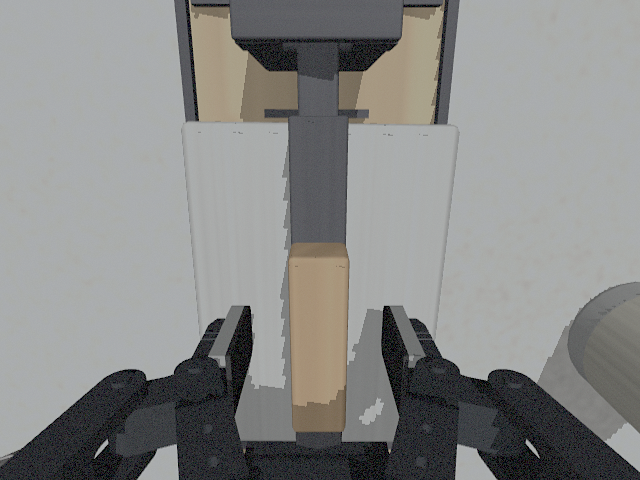

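Request:
servo_tool:
  rows:
    - [[0,0,-10],0,60]
    - [[0,0,-30],0,0]
    - [[0,0,-60],0,0]
    - [[0,0,-95],0,0]
    - [[0,0,-130],0,0]
    - [[0,0,-160],0,0]
    - [[0,0,-180],0,0]
    - [[0,0,-180],0,0]

```text
clock: 20.0
tcp_pos: [0.5723, 0.1644, 0.2617]
tcp_rot: [3.133, -0.003, 1.743]
force: [-0.0, 0.3, -0.3]
opening: 1.0
```

Request:
servo_tool:
  rows:
    - [[-40,40,0],0,0]
    - [[-80,80,0],0,0]
    - [[-80,80,0],0,0]
    - [[-80,80,0],0,0]
    - [[-80,80,0],0,0]

```text
clock: 20.42
tcp_pos: [0.6628, 0.097, 0.2553]
tcp_rot: [-3.141, 0.001, 1.74]
force: [-1.4, 0.2, -0.2]
opening: 1.006
```

```bash
python3 - <<'E'
from rig import monitor, imaging
import cv2,numpy as np
from h import *
s=monitor.read_state(); print(s["clock"],s["tcp_pos"],s["opening"],s["force"])
for c in ("wrist","scene","top"):
    r=imaging.capture(c); np.savez(f"{c}14.npz",**{k:np.array(v) for k,v in r.items()})
    im=r["image"][:,:,::-1]
    if c=="scene": im=cv2.resize(im[190:320,290:470],None,fx=4,fy=4,interpolation=cv2.INTER_CUBIC)
    cv2.imwrite(f"pics/{c}14.png",(np.clip((im/255.)**.5,0,1)*255).astype(np.uint8))
r=load("wrist14.npz");P=cloud(r).reshape(-1,3)*1000
d=np.array([-.1697,.9855]);o=np.array([569.5,165.8]);q=P[:,:2]-o
Y=q@d;X=q@np.array([.9855,.1697]);Z=P[:,2]
for a,b in [(-135,-125),(-125,-118),(-117,-108),(-108,-98),(-95,-80),(-75,-60),(-55,-38),(-33,0),(0,33),(40,55),(55,75),(80,90),(90,96),(102,130)]:
    k=(abs(X)<5)&(Y>a)&(Y<b)&(Z>30); print(a,b,k.sum(),np.median(Z[k]).round(1) if k.any() else 0)
k=(Z>60)&(abs(X)<14)&(Y>-110)&(Y<100)
for nm,kk in (("block",k&(Z>95)),("steel",k&(Z>78)&(Z<88))): print(nm,Y[kk].min(),Y[kk].max(),X[kk].min(),X[kk].max())
E
```

```text
20.4167 [0.6628045  0.09695284 0.25527706] 1.005692087265221 [-1.41526178  0.24577116 -0.17330395]
-135 -125 67 84.1
-125 -118 90 83.9
-117 -108 161 79.9
-108 -98 130 76.1
-95 -80 205 76.2
-75 -60 224 82.4
-55 -38 265 82.5
-33 0 639 100.7
0 33 716 100.8
40 55 319 83.0
55 75 453 83.2
80 90 0 0
90 96 0 0
102 130 0 0
block -88.04691103651949 34.78231418217337 -9.333739013374574 13.999133304598173
steel -96.69689786993332 75.29705393424972 -9.737863942898315 11.687039359206874
```

View pics/wrist14.png

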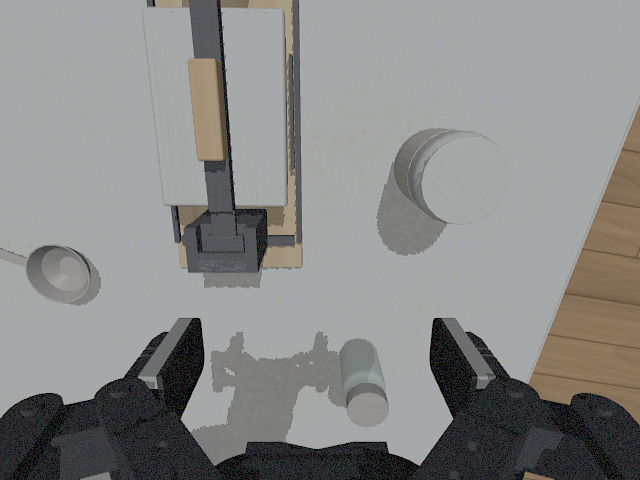

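View pics/scene14.png

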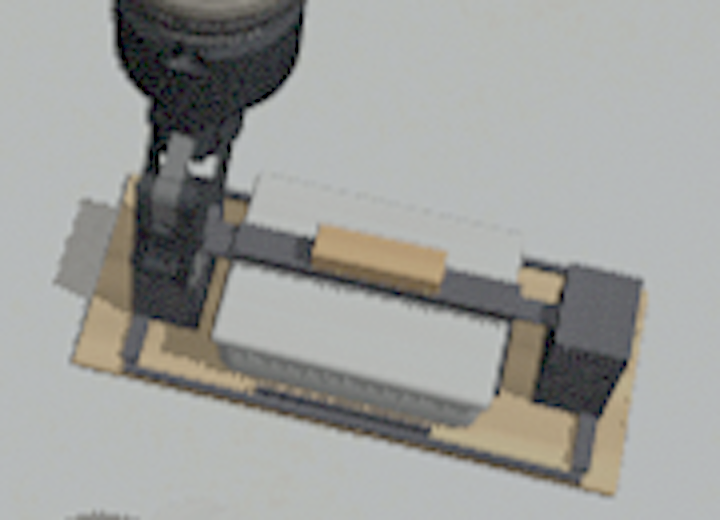

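View pics/top14.png

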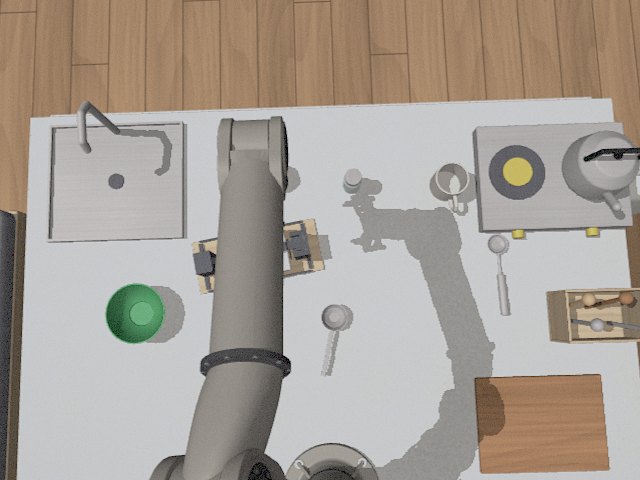

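```bash
python3 - <<'E'
from rig import order,monitor
print(monitor.read_state()["joint_velocities"].round(3)); print(order.hand_in())
E
```

```text
[-0.011 -0.007 -0.001  0.002  0.001 -0.003  0.001]
the job is handed in; nothing more can be done
None
```

The retaining bar is locked across the dock above the tin, and I handed the job in at about 20.5 s on the robot's clock; no verdict was reported.

**What I did**
- **Grasp and tilt:** I gripped the bar at its block and lifted it. Pressing the heel lightly on the top of the fork's lip turned it in the pads until the heel was about 5.4° up. That is less than the 8° suggested, but it cleared the lip and the roof.
- **Push to the stop:** The spring resisted with about 5–7 N. The tool then stopped moving at about 10.5 N, which I took as the hard stop. The highest force I read was about 12 N, though I only read it between moves.
- **Lock and let go:** I lowered the heel into the fork, let the spring carry the bar back to the end wall, opened the gripper and backed away.

**Last checks**
- **Bar position:** It is level within about 0.4°, with its underside near 70–71 mm. In the wrist picture the heel is under the lip. The bar's position along the dock is within about 2 mm of the locked pose I worked out from the uprights.
- **Tongue:** It was in the keeper and low on its seat when I let go. In the last wrist view the keeper was out of frame.
- **Robot and surroundings:** The gripper is clear of everything. In the last pictures nothing else looks moved, but I judged the tin only by eye, not by measurement.

**Disagreement:** During lowering the tongue stayed about 3.5–4.5 mm above its seat while pressed against the stop. It settled once I let the bar slide back.

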